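# Swing out the kickstand of a film dispenser and hold its roll frame up

## Task

At the cake-wrapping bench, unlock the film dispenser's kickstand: put the blue slot key into the brass screw, turn the screw anticlockwise as far as it goes, and stand the key back in its black holder. Then flip the red kickstand outwards over its balance point so that it drops fully down, and after that raise the tipped roll frame by its top bar until it stands upright and keep holding it there: it tips over again if let go, so finish while holding it. Leave the cakes and the steel cup where they are.

Things in the scene. Friction and masses are not known exactly. Their poses are not given: they have to be found in the camera images.
- machine: Film dispenser: fixed green base plate 260 x 260 mm, 30 mm high. Origin: centre of its underside on the table; its x axis points to its rear, y to its left, z up. It carries the roll frame, the kickstand (right-hand side) and the brass lock screw (rear left on its top).
- frame (a joint): Lean of the green roll frame about its foot hinge (an axis along the machine's y): 0 = upright, positive = tipped towards the machine's front (-x), stop at 0.6 (where it lies at the start); a little past upright to the rear is possible (stop at -0.25). The frame (two uprights 190 mm apart, 0.7 kg with the amber film roll on its front side) always tips to the front by itself; holding it at the bar takes about 3 to 5 N.
- frame_bar (a point): Middle of the frame's top bar, a round aluminium bar 14 mm thick and 190 mm long between the uprights, along the machine's y; 200 mm from the frame hinge. Free from above; 58 mm clear between bar and film roll. Upright it is 245 mm above the table straight over the hinge; tipped at 0.6 it is 113 mm farther forward and 210 mm above the table.
- frame_hinge (a point): Point on the frame's hinge axis under the middle of the bar: on the machine's centre, 45 mm above the table. Axes as the machine's.
- kickstand (a joint): Angle of the red kickstand leg: 0 = folded up (leaning 0.45 rad from vertical inwards over the machine), growing as it swings outwards to the machine's right (-y) and down, stop at 2.18 = fully down, foot at the table. It goes over centre: its heavy foot (leg 0.3 kg in all) makes it fall back to 0 while below 0.45 (vertical) and drop fully down by itself beyond that. Takes under 3 N at the foot.
- kickstand_foot (a point): Centre of the kickstand's black foot bar (18 mm thick, 44 mm long along the machine's x), 130 mm from the kickstand hinge; the leg is a red bar 14 mm (along x) by 8 mm. Folded up, it is 157 mm above the table and leans 57 mm inwards of its hinge; over the base inwards of it (towards the machine's y) is free space for fingers to go down and push it outwards.
- kickstand_hinge (a point): Point on the kickstand's hinge axis (along the machine's x): in the machine's frame 45 mm to the rear, 152 mm to the right, 40 mm above the table. Axes as the machine's.
- screw (a joint): Turn of the brass captive lock screw about the vertical: 0 = locked (starts 0 to 0.25), growing anticlockwise seen from above, stop at 1.45 = unlocked. Stays where it is left; friction about 0.05 N m.
- screw_slot (a point): Middle of the floor of the screw's slot, on the screw's vertical axis, 36 mm above the table. The slot is 9 mm wide, 10 mm deep, 28 mm long, open at both ends, between two brass lugs; its length is this point's x axis, which turns with the screw (at joint 0 it points 0.7 rad clockwise of the machine's x).
- key: Slot key, 108 mm tall, 90 g, standing upright in the holder. Origin: centre of its lower end; z up along the key. From below: blade 18 (along x) x 5 (along y) x 12 mm high, round shaft 14 mm thick, collar 34 mm across from 34 to 40 mm, blue flat handle 44 (along x) x 12 (along y) mm from 62 to 108 mm high. Take the handle across its 12 mm thickness from above. A half turn of the key makes no difference.
- key_tip (a point): Centre of the lower end of the key's blade (the key's origin).
- holder: Fixed black block 64 x 64 x 40 mm, origin at the centre of its underside, with a 24 mm square hole 36 mm deep in the middle of its top. The key hangs in it by its collar, its lower end 6 mm above the table; any yaw of the key fits.
- board: Fixed white cutting board 150 x 200 x 12 mm, origin at the centre of its underside, with the two cakes on it.
- cake_a: Wrapped brown cake 90 x 50 x 26 mm on the board, origin at the centre of its underside; leave alone.
- cake_b: The second wrapped cake, same size; leave alone.
- cup: Steel cup 70 mm across, 80 mm high, origin at the centre of its underside; leave alone.
There are look-alikes about, which are no part of the job. Several things look just like the holder: the one meant starts nearest to the robot's base.

How it is judged:
On the way, in this order (a step that is already met when the one before it is completed fails the run):
1. the key's blade is in the slot of the still locked screw (horizontal distance between key_tip and screw_slot below 0.008 m and z of key_tip in the frame of screw_slot below 0.006 m and value of joint screw below 0.8 rad), for 0.05 s.
2. the screw is turned open (over 1.2 rad) with the key in its slot (horizontal distance between key_tip and screw_slot below 0.008 m and z of key_tip in the frame of screw_slot below 0.006 m and value of joint screw above 1.2 rad), for 0.1 s.
3. the key stands back in its holder, let go (horizontal distance between key and holder below 0.008 m and z of key in the frame of holder below 0.012 m and angle between key's own z axis and vertical below 0.15 rad and contact force between the fingers and key below 0.1 N), for 0.2 s.
4. the kickstand is fully down (value of joint kickstand above 2.05 rad), for 0.2 s.
5. the frame is raised upright (value of joint frame between -0.1 and 0.1 rad), for 0.2 s.
At the end, for the whole second after the job is handed in: The frame stands still within 0.1 rad (6 degrees) of upright, held by the fingers (over 1 N); the kickstand is down (over 2.05 rad), the screw open (over 1.2 rad), and the key stands in its holder (within 8 mm of its middle, lower end under 12 mm up, tilted under 0.15 rad) (all of step 5 and velocity of joint frame between -0.1 and 0.1 rad/s and contact force between the fingers and frame above 1 N and value of joint kickstand above 2.05 rad and value of joint screw above 1.2 rad and horizontal distance between key and holder below 0.008 m and z of key in the frame of holder below 0.012 m and angle between key's own z axis and vertical below 0.15 rad); the arm keeps its last pose, push and grip.
It fails at once if the kickstand is swung while its screw is still locked (value of joint kickstand above 0.6 rad and value of joint screw below 1.1 rad).
It fails at once if a cake or the cup is moved more than 30 mm (distance of any of cake_a, cake_b, cup from where it was at the start of the episode above 0.03 m).
It also fails if it takes over 72 s, if anything falls off the work surface, if the arm or the gripper's body presses on something with over 40 N, if the wrist force passes 120 N, or if a joint passes its speed limit or range.

## Robot

A 7-joint arm with a two-finger parallel gripper is mounted at the origin on the work surface. World frame = base frame: x ahead of the robot, y to its left, z up, the work surface at z = 0. Lengths are in m, angles in rad, forces in N, time in s.
With the tool pointing down it reaches from about 0.425 to 0.925 m from the base axis. Payload 6.8 kg.
Tool frame: the origin (TCP) lies midway between the tips of the shut fingers; the grasp point (between the pads) lies 19 mm behind it; z points along the fingers, y is the line along which they close (so a half turn about z gives the same grasp; the last joint's range is limited). The gripper opens to 85 mm and grips with 20 to 120 N. Pads are 22 mm wide; open, the fingers measure 114 mm over their backs; the gripper's body (76 mm by 85 mm) begins 54 mm behind the grasp point. The pads swing forward as they close: fully open they stand 13 mm farther back than shut.
Start: joints at [1.136, 0.477, 0.022, 1.555, -0.011, 1.109, -0.083], TCP at [0.217, -0.639, 0.231] pointing down, gripper open.
Joint ranges: [-2.96, 2.96], [-0.34, 2.1], [-1.41, 1.46], [0.24, 2.44], [-1.37, 4.51], [0.17, 1.92], [-2.96, 2.96]. Speed limits (rad/s): [2.39, 2.39, 3.14, 3.14, 3.14, 3.14, 3.14].

## Interface

Orientations are given as a unit quaternion [w, x, y, z].
In Python, from station import readout, imaging, hand_in gives the robot as it stands.
- The arm moves only by the tool drive_tool, never from a script. Its argument "series" is a list of rows, each a list of 5 numbers: the shift along the tool's x, y, z in cm, then the turn about the tool's z in degrees, then the closure, from -1 (fully open) to 1 (shut). A call has 1 to 8 rows; each row shifts and turns the commanded pose from where the row before left it, along the tool's axes as they then stand; what a row does not reach is not made up. A row lasts 1/10 s, in which the tool goes at most 50 mm and 8.59 degrees, less where a joint would pass 70% of its speed; a pose out of reach is approached as far as the arm can. A call with a gripper value outside its range is refused whole. The fingers move at their own pace and stop on an object; "squeeze" is the grip in N (left out, the last holds). Time passes only in rows, so rows that do not move let the fingers close. It gives the time, the measured TCP pose, the force, the opening and the grip force at its end, in the units of the state.
- readout.get_obs(): the state, without advancing time (a new reading comes with each control period).
- imaging.read_camera(name): name is "scene" or "top" or "wrist"; returns the picture (400x640x3 uint8, red, green, blue); there is no depth.
- imaging.camera_model(name): a dict with "vfov" (degrees; the focal length in pixels is half the picture's height over the tangent of half this angle, whatever the lens; pixels are square), "cx", "cy" (the principal point, pixels), "xyz" and "orientation" of the camera in the world. Camera axes: x right, y down, z forward; pixel columns grow to the right and rows downward; lengths in m; the calibration is good to about 2 mm. A picture is of the moment at which its call begins: read the wrist's pose just before it. camera_model takes no time and is no camera call; for the wrist camera it gives the pose at the moment of the call.
- hand_in(): hands the job in; it is judged then, once.
Trained networks look in the newest picture that a camera, given by its name, has taken for a name from the list of things; names that differ only in an ending like _2 or _b are one class to them, and where a whole thing is asked for, a point or a joint stands for the part that bears it (a point fixed in the world has none). Each returns a list of dicts, best first, with "conf" (0 to 1); they miss things now and then, are a little off and sometimes report something else, mostly with a low value. They report only what shows in the picture. A call takes as long as a camera call. They do not tell look-alikes from the thing itself.
- imaging.cut_out(thing, camera): "mask" (400x640 bool, what is visible of it) and "centre" ([column, row] in pixels, amid what is visible of it).
The state is a dict: "t": time; "q": joint angles; "joint_vel": joint speeds; "joint_torque": joint torques, N m; "eef_pos": TCP position; "tool_rot": TCP orientation; "contact_force": force on the tool from outside, world axes, zero at the start; "torque": the same for the moment, N m; "gripper_width": opening from 0.0 (shut) to 1.0 (fully open); "grasp_force": force on a finger pad.
Only numpy, scipy, OpenCV 4.12 (cv2) and the standard library are available. Lean on these libraries where they do the work, as an engineer would, in place of code of your own. Each camera call takes 0.05 s, during which the arm holds its last target. There are 200 camera calls.

## Working session

There is one attempt and no reset: what is moved stays moved. The work goes in short steps, Python scripts to look and compute and a tool call to move; the robot and the scene stay as the last step left them, time stands still between calls to the robot, and variables do not carry over. Pictures are saved under pics/ and viewed, at most 10 in all, crops included, and the job is handed in when it is done.

Besides the shell and the picture viewer there is one more tool, called after "Call:" as name([rows], argument=value, ...), one row to a line, values as JSON. drive_tool: Moves the arm, as the interface text tells. Its arguments: {"type":"object","properties":{"series":{"type":"array"},"squeeze":{"type":"number"}},"required":["series"]}

```bash
ls; mkdir -p pics; python3 - <<'E'
from station import readout, imaging
import cv2,numpy as np
o=readout.get_obs();print({k:np.round(v,3).tolist() for k,v in o.items()})
for n in("scene","top"):
    im=imaging.read_camera(n);cv2.imwrite(f"pics/{n}0.png",im[:,:,::-1]);print(n,imaging.camera_model(n))
    for th in("machine","key","holder","screw","kickstand","frame","cup","cake_a","board"):
        print(th,[(np.round(d["conf"],2),np.round(d["centre"]).tolist(),int(d["mask"].sum())) for d in imaging.cut_out(th,n)])
E
```

```text
pics
{'t': 0.0, 'q': [1.136, 0.478, 0.022, 1.556, -0.012, 1.109, -0.083], 'joint_vel': [0.0, -0.001, 0.001, 0.0, -0.0, 0.001, 0.002], 'joint_torque': [0.0, -59.645, 1.608, -28.12, 0.012, 0.009, 0.0], 'eef_pos': [0.216, -0.639, 0.23], 'tool_rot': [-0.001, 0.987, 0.163, -0.0], 'contact_force': [-0.335, -0.835, 0.637], 'torque': [-0.025, 0.073, -0.005], 'grasp_force': 0.0, 'gripper_width': 1.0}
scene {'vfov': 53.82291816814418, 'cx': 321.54993873719576, 'cy': 200.54963592211178, 'xyz': array([ 1.23147345, -0.37657863,  1.05356863]), 'orientation': array([-0.30822655,  0.80189565,  0.47906684, -0.18015194])}
machine [(np.float64(0.76), [332.0, 223.0], 6742)]
key [(np.float64(0.48), [392.0, 169.0], 173)]
holder [(np.float64(0.7), [391.0, 184.0], 287), (np.float64(0.68), [441.0, 204.0], 446), (np.float64(0.66), [427.0, 247.0], 574)]
screw []
kickstand [(np.float64(0.79), [319.0, 240.0], 300), (np.float64(0.45), [332.0, 228.0], 6776)]
frame [(np.float64(0.82), [318.0, 192.0], 1906)]
cup [(np.float64(0.96), [411.0, 210.0], 466), (np.float64(0.31), [223.0, 224.0], 346)]
cake_a [(np.float64(0.
[... 231 characters left out ...]
907437223, 'xyz': array([0.34592894, 0.03375081, 1.43736123]), 'orientation': array([ 0.05141807, -0.70180542,  0.70744259, -0.06595694])}
machine [(np.float64(0.59), [303.0, 218.0], 7038)]
key [(np.float64(0.52), [204.0, 247.0], 163)]
holder [(np.float64(0.69), [181.0, 195.0], 500), (np.float64(0.58), [212.0, 251.0], 366), (np.float64(0.57), [233.0, 152.0], 505)]
screw []
kickstand [(np.float64(0.48), [334.0, 186.0], 163)]
frame [(np.float64(0.64), [311.0, 242.0], 1572)]
cup [(np.float64(0.8), [221.0, 194.0], 483), (np.float64(0.58), [339.0, 191.0], 171), (np.float64(0.55), [207.0, 250.0], 166)]
cake_a [(np.float64(0.7), [410.0, 273.0], 572)]
board [(np.float64(0.61), [428.0, 280.0], 2234)]
```

```bash
python3 - <<'E'
import cv2
a=cv2.imread("pics/scene0.png")[100:330,150:480];cv2.imwrite("pics/s1.png",cv2.resize(a,None,fx=2.4,fy=2.4,interpolation=cv2.INTER_CUBIC))
a=cv2.imread("pics/top0.png")[110:350,150:470];cv2.imwrite("pics/t1.png",cv2.resize(a,None,fx=2.5,fy=2.5,interpolation=cv2.INTER_CUBIC))
E
```

```text
(no output)
```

View pics/s1.png

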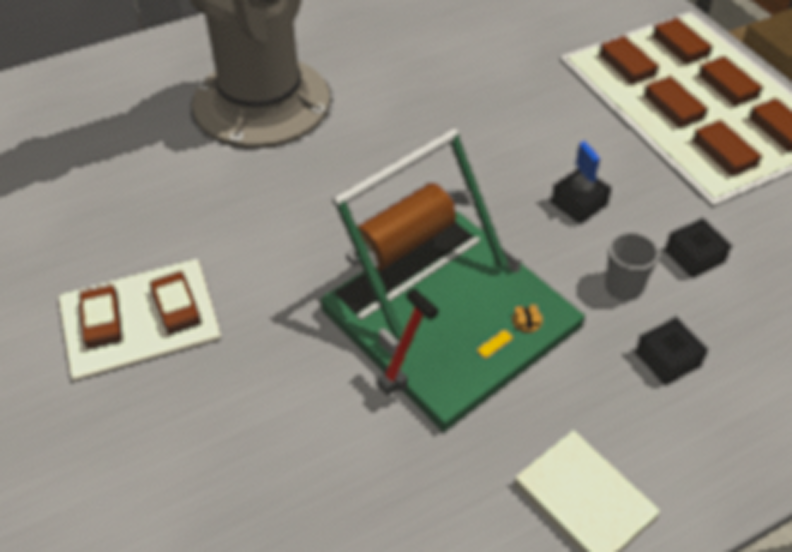

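View pics/t1.png

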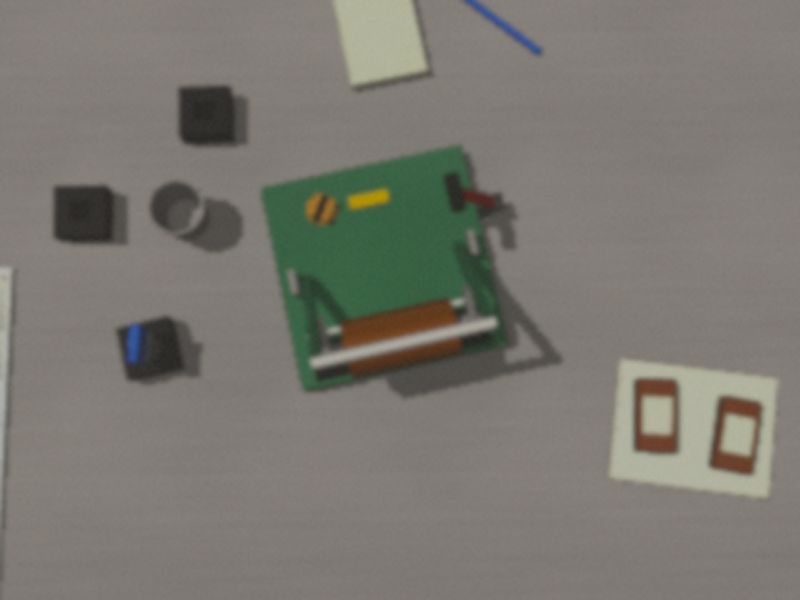

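The scene picture shows the key in its holder at crop (585,175), and the screw at (528,318). In the top view the plate corners are at crop (262,188), (460,147), (507,345), (303,390), the screw is at (321,209) and the key's holder at about (150,349).

```bash
cat >h.py <<'E'
from station import readout, imaging
import cv2,numpy as np
from scipy.spatial.transform import Rotation as R
def rot(q): return R.from_quat(np.roll(q,-1)).as_matrix()
def K(m): f=200/np.tan(np.radians(m["vfov"]/2)); return f
def unproj(m,uv,z):
    uv=np.atleast_2d(uv).astype(float);f=K(m)
    d=np.c_[(uv[:,0]-m["cx"])/f,(uv[:,1]-m["cy"])/f,np.ones(len(uv))]@rot(m["orientation"]).T
    return m["xyz"]+d*((z-m["xyz"][2])/d[:,2])[:,None]
def proj(m,P):
    p=(np.atleast_2d(P)-m["xyz"])@rot(m["orientation"]);f=K(m)
    return np.c_[p[:,0]/p[:,2]*f+m["cx"],p[:,1]/p[:,2]*f+m["cy"]]
def move(P):  # shift in cm in tool axes from current TCP to P (assumed)
    o=readout.get_obs();return (np.asarray(P)-o["eef_pos"])@rot(o["tool_rot"])*100
E
python3 - <<'E'
from h import *
t=imaging.camera_model("top");s=imaging.camera_model("scene")
T=lambda a,z:unproj(t,np.atleast_2d(a)/2.5+[150,110],z)
S=lambda a,z:unproj(s,np.atleast_2d(a)/2.4+[150,100],z)
np.set_printoptions(precision=4,suppress=True)
c=T([[262,188],[460,147],[507,345],[303,390]],.03);print("plate",c,c.mean(0))
for a,b in((0,3),(1,2)):
    d=c[a]-c[b];print(np.arctan2(d[1],d[0]),np.linalg.norm(d))
for a,b in((0,1),(3,2)):
    d=c[a]-c[b];print(np.arctan2(d[1],d[0])-np.pi/2,np.linalg.norm(d))
cs=S([[582,318],[445,428],[323,303]],.03);print("scene",cs)
print("screw",T([321,209],.046),S([528,316],.046))
l=T([[328,199],[314,220]],.046);print("slot",l,np.arctan2(*(l[0]-l[1])[1::-1]))
hc=T([[118,326],[172,317],[183,372],[128,381]],.04);print("holder",hc,hc.mean(0))
hs=S([[556,193],[583,205],[609,185],],.04);print(hs,(hs[0]+hs[2])/2)
print("keytop",T([[131,326],[136,326],[141,327]],.114),T([[127,361],[138,361]],.114),S([[588,148]],.114))
print("bar",T([[311,363],[496,324]],.21),S([[338,199],[456,135]],.21))
print("foot",T([[454,192]],.157),S([423,303],.157))
print("cup",T([181,207],.08),"h2",T([[207,115],[83,214]],.04))
E
```

```text
plate [[ 0.6542  0.2031  0.03  ]
 [ 0.7059 -0.0458  0.03  ]
 [ 0.4554 -0.0998  0.03  ]
 [ 0.4027  0.15    0.03  ]] [0.5545 0.0519 0.03  ]
0.20808946612810256 0.2570655574070222
0.21235777565449498 0.2562493620231092
0.20463835928808227 0.2541837536950581
0.2078595818623461 0.25527599503195036
scene [[ 0.6604  0.2027  0.03  ]
 [ 0.7203 -0.0457  0.03  ]
 [ 0.4714 -0.096   0.03  ]]
screw [[0.6238 0.1281 0.046 ]] [[0.6325 0.1318 0.046 ]]
slot [[0.6364 0.1196 0.046 ]
 [0.61   0.1367 0.046 ]] -0.5768120070396794
holder [[0.4815 0.3741 0.04  ]
 [0.492  0.3091 0.04  ]
 [0.4252 0.2941 0.04  ]
 [0.4149 0.3599 0.04  ]] [0.4534 0.3343 0.04  ]
[[0.4532 0.2998 0.04  ]
 [0.4931 0.3211 0.04  ]
 [0.477  0.3808 0.04  ]] [0.4651 0.3403 0.04  ]
keytop [[0.4742 0.3412 0.114 ]
 [0.4742 0.3355 0.114 ]
 [0.473  0.3297 0.114 ]] [[0.4341 0.3445 0.114 ]
 [0.434  0.3319 0.114 ]] [[0.455  0.3443 0.114 ]]
bar [[ 0.4239  0.1268  0.21  ]
 [ 0.464  -0.0714  0.21  ]] [[ 0.4645 -0.0597  0.21  ]
 [ 0.4307  0.1302  0.21  ]]
foot [[ 0.6206 -0.031   0.157 ]] [[ 0.6224 -0.0249  0.157 ]]
cup [[0.6204 0.2939 0.08  ]] h2 [[0.7461 0.272  0.04  ]
 [0.6204 0.4218 0.04  ]]
```

Call:
drive_tool([
  [3.7, -1.9, -1.25, 0, -1],
  [3.7, -1.9, -1.25, 0, -1],
  [3.7, -1.9, -1.25, 0, -1],
  [3.7, -1.9, -1.25, 0, -1],
  [3.7, -1.9, -1.25, 0, -1],
  [3.7, -1.9, -1.25, 0, -1],
  [3.7, -1.9, -1.25, 0, -1],
  [3.7, -1.9, -1.25, 0, -1],
])

```text
t: 1.8
eef_pos: [0.4492, -0.399, 0.3321]
tool_rot: [0.0, 0.987, 0.163, 0.0]
contact_force: [0.4, -0.5, 0.7]
gripper_width: 1.001
grasp_force: 0.0
```

Call:
drive_tool([
  [2.4, -4.3, 0, 0, -1],
  [2.4, -4.3, 0, 0, -1],
  [2.4, -4.3, 0, 0, -1],
  [2.4, -4.3, 0, 0, -1],
  [2.4, -4.3, 0, 0, -1],
  [2.4, -4.3, 0, 0, -1],
  [2.4, -4.3, 0, 0, -1],
  [2.4, -4.3, 0, 0, -1],
])

```text
t: 2.6
eef_pos: [0.5197, -0.011, 0.3317]
tool_rot: [0.0, 0.987, 0.163, 0.0]
contact_force: [0.6, -0.7, -0.2]
gripper_width: 1.001
grasp_force: 0.0
```

Call:
drive_tool([
  [0.5, -4.2, 0, 0, -1],
  [0.5, -4.2, 0, 0, -1],
  [0.5, -4.2, 0, 0, -1],
  [0.5, -4.2, 0, 0, -1],
  [0.5, -4.2, 0, 0, -1],
  [0.5, -4.2, 0, 0, -1],
  [0.5, -4.2, 0, 0, -1],
  [0.5, -4.2, 0, 0, -1],
])

```text
t: 3.4
eef_pos: [0.4493, 0.3196, 0.3316]
tool_rot: [0.0, 0.987, 0.162, 0.0]
contact_force: [0.5, 0.6, 0.4]
gripper_width: 0.999
grasp_force: 0.0
```

Call:
drive_tool([
  [0, 0, 0, 7, -1],
  [0, 0, 0, 7, -1],
  [0, 0, 0, 7, -1],
  [0, 0, 0, 0, -1],
])

```text
t: 3.8
eef_pos: [0.4497, 0.3182, 0.3314]
tool_rot: [0.0, 1.0, -0.02, 0.0]
contact_force: [0.9, 0.6, -0.3]
gripper_width: 0.997
grasp_force: 0.0
```

```bash
python3 - <<'E'
from h import *
o=readout.get_obs();print({k:np.round(v,3).tolist() for k,v in o.items() if k in("q","eef_pos","tool_rot")})
im=imaging.read_camera("wrist");m=imaging.camera_model("wrist");print(m)
cv2.imwrite("pics/w1.png",im[:,:,::-1])
for th in("key","holder"):print(th,[(np.round(d["conf"],2),np.round(d["centre"]).tolist(),int(d["mask"].sum())) for d in imaging.cut_out(th,"wrist")])
E
```

```text
{'q': [-0.268, 0.237, -0.551, 1.697, 0.131, 1.244, -2.46], 'eef_pos': [0.45, 0.318, 0.331], 'tool_rot': [0.0, 1.0, -0.02, 0.0]}
{'vfov': 63.660958225791745, 'cx': 321.79481338525244, 'cy': 203.70119660363417, 'xyz': array([0.52798618, 0.31386603, 0.47420557]), 'orientation': array([-0.10819943, -0.6851569 ,  0.71159026,  0.11176854])}
key [(np.float64(0.97), [305.0, 159.0], 678)]
holder [(np.float64(0.89), [224.0, 24.0], 3124), (np.float64(0.56), [308.0, 146.0], 1713)]
```

View pics/w1.png

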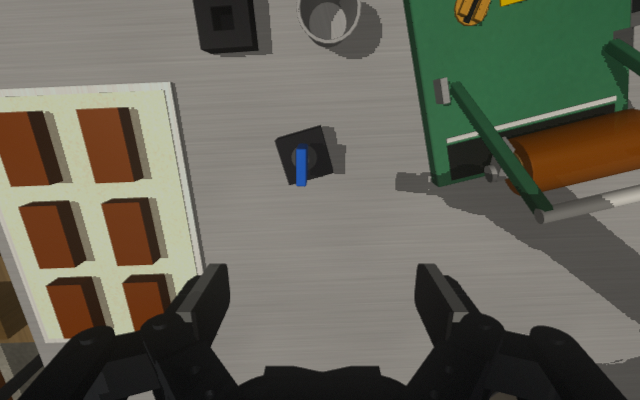

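The wrist view shows the key handle at (301,167), lined up with the tool x axis, in a holder at about (304,157).

```bash
cat >>h.py <<'E'
from scipy.optimize import minimize
def box(x,y,yaw,lx,ly,z0,z1):
    c,s=np.cos(yaw),np.sin(yaw)
    return np.array([[x+c*a*lx/2-s*b*ly/2,y+s*a*lx/2+c*b*ly/2,z] for a in(-1,1) for b in(-1,1) for z in(z0,z1)])
def fit(m,mask,x0,lx,ly,z0,z1,ang=True):
    g=cv2.GaussianBlur(mask.astype(np.float32),(0,0),1)
    def cost(p):
        h=cv2.convexHull(proj(m,box(p[0],p[1],p[2],lx,ly,z0,z1)).astype(np.float32))
        r=np.zeros(mask.shape,np.uint8);cv2.fillConvexPoly(r,np.round(h*16).astype(np.int32),1,shift=4)
        return float(((cv2.GaussianBlur(r.astype(np.float32),(0,0),1)-g)**2).sum())
    best=min((minimize(cost,[x0[0],x0[1],x0[2]+d],method="Nelder-Mead",options=dict(initial_simplex=np.array([x0[0],x0[1],x0[2]+d])+np.array([[0,0,0],[.008,0,0],[0,.008,0],[0,0,.15]]))) for d in(-.15,0,.15)),key=lambda r:r.fun)
    return np.round(best.x,4),round(best.fun,1),int(mask.sum())
def blue(im):
    a=im.astype(int);return (a[:,:,2]>a[:,:,0]+50)&(a[:,:,2]>a[:,:,1]+30)
E
python3 - <<'E'
from h import *
im=cv2.imread("pics/w1.png")[:,:,::-1];m=imaging.camera_model("wrist")
b=blue(im);b[:100]=0;b[220:]=0
print("key wrist",fit(m,b,(.455,.336,-.05),.044,.012,.068,.114))
im=cv2.imread("pics/top0.png")[:,:,::-1];b=blue(im);b[:220]=0;b[290:]=0;b[:,:180]=0;b[:,240:]=0
print("top",fit(imaging.camera_model("top"),b,(.455,.336,-.05),.044,.012,.068,.114))
im=cv2.imread("pics/scene0.png")[:,:,::-1];b=blue(im);b[:140]=0;b[200:]=0;b[:,:380]=0;b[:,410:]=0
print("scene",fit(imaging.camera_model("scene"),b,(.455,.336,-.05),.044,.012,.068,.114))
im=cv2.imread("pics/w1.png")[:,:,::-1]
print("plate corner",unproj(m,[441,184],.03), "holder",unproj(m,[[275,139],[322,126],[333,171]],.04))
print("screw rough",unproj(m,[472,8],.046))
E
```

```text
key wrist (array([ 0.4521,  0.3411, -0.0795]), np.float64(65.3), 410)
top (array([ 0.4573,  0.3441, -0.0496]), np.float64(35.2), 66)
scene (array([ 0.4361,  0.3622, -0.7407]), np.float64(37.3), 42)
plate corner [[0.40763137 0.14845447 0.03      ]] holder [[0.4805616  0.37752928 0.04      ]
 [0.49505483 0.31444243 0.04      ]
 [0.43436753 0.30161478 0.04      ]]
screw rough [[0.62319174 0.13435218 0.046     ]]
```

Call:
drive_tool([
  [0.3, -2.2, 2, 2, -1],
  [0, 0, 4, 0, -1],
  [0, 0, 4, 0, -1],
  [0, 0, 4, 0, -1],
  [0, 0, 4, 0, -1],
  [0, 0, 3, 0, -1],
  [0, 0, 0, 0, -1],
])

```text
t: 4.65
eef_pos: [0.4514, 0.3377, 0.1174]
tool_rot: [0.002, 0.999, -0.036, -0.003]
contact_force: [0.3, -0.6, 0.6]
gripper_width: 1.004
grasp_force: 0.0
```

```bash
python3 - <<'E'
from h import *
print(readout.get_obs()["eef_pos"])
im=imaging.read_camera("wrist");m=imaging.camera_model("wrist")
cv2.imwrite("pics/w2.png",im[:,:,::-1])
b=blue(im);print(b.sum())
print("key wrist",fit(m,b,(.455,.340,-.08),.044,.012,.068,.114))
E
```

```text
[0.45141215 0.3376929  0.11738454]
2060
key wrist (array([ 0.455 ,  0.3422, -0.065 ]), np.float64(202.1), 2060)
```

View pics/w2.png

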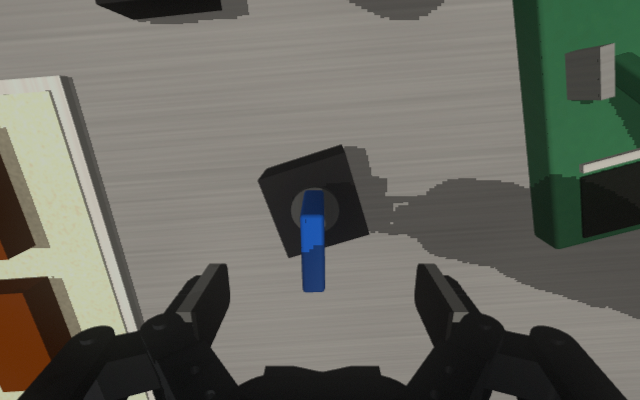

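Call:
drive_tool([
  [0.3, -0.4, 2.5, 0, -1],
  [0, 0, 2.1, 0, -1],
  [0, 0, 0, 0, -0.3],
  [0, 0, 0, 0, 0.3],
  [0, 0, 0, 0, 1],
  [0, 0, 0, 0, 1],
  [0, 0, 0, 0, 1],
  [0, 0, 0, 0, 1],
], squeeze=60)

```text
t: 5.5
eef_pos: [0.4572, 0.344, 0.0761]
tool_rot: [-0.0, 0.999, -0.037, 0.001]
contact_force: [-0.5, -0.8, 4.4]
gripper_width: 0.136
grasp_force: 60.0
```

```bash
python3 - <<'E'
from h import *
m=imaging.camera_model("wrist")
o=readout.get_obs();print(o["eef_pos"],o["gripper_width"],o["grasp_force"],o["tool_rot"],o["contact_force"],o["torque"])
E
```

```text
[0.45723022 0.34397791 0.07611515] 0.13598608467967876 60.030866861343384 [-2.29566720e-04  9.99302617e-01 -3.73359717e-02  5.01906521e-04] [-0.48914078 -0.8158738   4.37691416] [-0.20541688  0.08673248 -0.04063249]
```

Call:
drive_tool([
  [0, 0, -3, 0, 1],
  [0, 0, -4.7, 0, 1],
  [0, 0, -4.7, 0, 1],
  [2.3, 3.5, 0, 0, 1],
  [2.3, 3.5, 0, 0, 1],
  [2.3, 3.5, 0, 0, 1],
  [2.3, 3.5, 0, 0, 1],
  [2.3, 3.5, 0, 0, 1],
])

```text
t: 6.3
eef_pos: [0.5589, 0.1591, 0.1994]
tool_rot: [0.0, 0.999, -0.037, 0.0]
contact_force: [0.5, 0.3, -0.1]
gripper_width: 0.132
grasp_force: 59.4
```

Call:
drive_tool([
  [0, 0, 0, 0, 1],
  [0, 0, 0, 0, 1],
  [0, 0, 0, 0, 1],
])

```text
t: 6.6
eef_pos: [0.5577, 0.1621, 0.1993]
tool_rot: [-0.0, 0.999, -0.036, -0.0]
contact_force: [-0.1, 1.0, -0.4]
gripper_width: 0.132
grasp_force: 59.3
```

```bash
python3 - <<'E'
from h import *
o=readout.get_obs();print(o["eef_pos"],o["gripper_width"],o["grasp_force"],o["tool_rot"],o["contact_force"],o["q"])
im=imaging.read_camera("wrist");m=imaging.camera_model("wrist");print(m)
cv2.imwrite("pics/w3.png",im[:,:,::-1])
import json;json.dump({k:np.asarray(v).tolist() for k,v in m.items()},open("m3.json","w"))
for th in("screw","key"):print(th,[(np.round(d["conf"],2),np.round(d["centre"]).tolist(),int(d["mask"].sum())) for d in imaging.cut_out(th,"wrist")])
E
```

```text
[0.55770442 0.162103   0.19929948] 0.13169792717086345 59.27304446697235 [-3.64730189e-04  9.99337575e-01 -3.63897085e-02 -2.57606731e-04] [-0.11660643  0.95272161 -0.38794406] [-0.0229401   0.39619162 -0.46790007  1.79379246  0.20722131  1.00045663
 -2.21580872]
{'vfov': 63.660958225791745, 'cx': 321.79481338525244, 'cy': 203.70119660363417, 'xyz': array([0.63588868, 0.1552587 , 0.34211537]), 'orientation': array([-0.1061608 , -0.67264384,  0.72335966,  0.1141532 ])}
screw [(np.float64(0.94), [346.0, 107.0], 1537)]
key [(np.float64(0.9), [324.0, 273.0], 5233)]
```

View pics/w3.png

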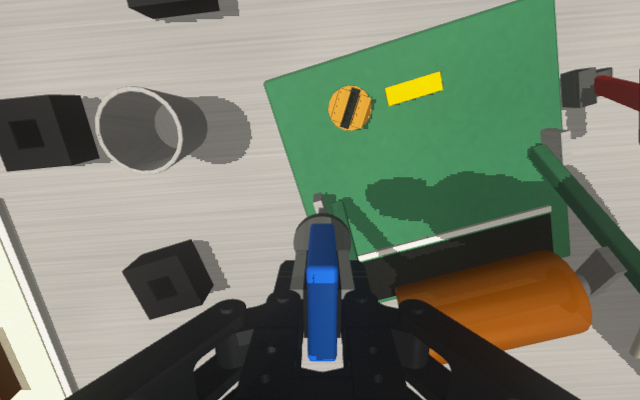

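```bash
python3 - <<'E'
from h import *
import json
np.set_printoptions(precision=4,suppress=True)
m={k:np.array(v) for k,v in json.load(open("m3.json")).items()}
im=cv2.imread("pics/w3.png")[:,:,::-1]
hsv=cv2.cvtColor(np.ascontiguousarray(im),cv2.COLOR_RGB2HSV)
sub=np.zeros(im.shape[:2],bool);sub[80:136,320:380]=1
org=sub&(hsv[:,:,0]>8)&(hsv[:,:,0]<24)&(hsv[:,:,1]>120)
cnt=max(cv2.findContours(org.astype(np.uint8),0,1)[0],key=cv2.contourArea)
disc=np.zeros(org.shape,np.uint8);cv2.fillConvexPoly(disc,cv2.convexHull(np.argwhere(org)[:,::-1].astype(np.int32)),1)
dark=(disc>0)&(im.max(2)<75)
ys,xs=np.nonzero(dark);print(dark.sum(),xs.min(),xs.max(),ys.min(),ys.max())
P=unproj(m,np.c_[xs,ys],.046);c=P.mean(0);u,s,v=np.linalg.svd((P-c)[:,:2]);print("dark centre",c,"yaw",np.arctan(v[0,1]/v[0,0]),s/np.sqrt(len(P))*np.sqrt(12))
ys,xs=np.nonzero(disc);P=unproj(m,np.c_[xs,ys],.041);print("disc centre",P.mean(0),P.max(0)-P.min(0))
b=blue(im)
o=readout.get_obs()
for zt in(.129,.124):
  print("handle top edge",unproj(m,[[307,266],[337,266],[308,359],[336,359]],zt+.108))
yaw=.208
# plate corners at z=.03, rear-left and others
c=unproj(m,[[265,83],[552,-2]],.03);print(c)
E
```

```text
311 341 359 88 128
dark centre [0.627  0.1311 0.046 ] yaw -0.3631262508620155 [0.034  0.0069]
disc centre [0.6269 0.1308 0.041 ] [0.0383 0.0388 0.    ]
handle top edge [[0.5785 0.1649 0.237 ]
 [0.5777 0.1539 0.237 ]
 [0.5362 0.1681 0.237 ]
 [0.5354 0.1568 0.237 ]]
handle top edge [[0.5757 0.1653 0.232 ]
 [0.5749 0.1539 0.232 ]
 [0.5315 0.1687 0.232 ]
 [0.5306 0.1569 0.232 ]]
[[ 0.6538  0.2057  0.03  ]
 [ 0.703  -0.0444  0.03  ]]
```

Call:
drive_tool([
  [0, 0, 0, 8.3, 1],
  [0, 0, 0, 8.3, 1],
  [2.6, 0.13, 0, 0, 1],
  [2.6, 0.13, 1, 0, 1],
  [2.6, 0.13, 2, 0, 1],
  [0, 0, 2, 0, 1],
  [0, 0, 2.0, 0, 1],
  [0, 0, 0, 0, 1],
])

```text
t: 7.55
eef_pos: [0.6276, 0.1296, 0.1263]
tool_rot: [0.001, 0.984, -0.18, -0.003]
contact_force: [-1.4, -0.9, -1.2]
gripper_width: 0.132
grasp_force: 59.2
```

Call:
drive_tool([
  [0, 0, 0, 0, 1],
  [0, 0, 0, 0, 1],
  [0, 0, 0, 0, 1],
])

```text
t: 7.85
eef_pos: [0.6307, 0.1298, 0.1308]
tool_rot: [-0.0, 0.983, -0.181, 0.001]
contact_force: [-0.0, 0.1, -0.5]
gripper_width: 0.133
grasp_force: 59.2
```

```bash
python3 - <<'E'
from h import *
o=readout.get_obs();print(o["eef_pos"],o["gripper_width"],o["grasp_force"],o["tool_rot"],o["contact_force"],o["q"])
im=imaging.read_camera("wrist");m=imaging.camera_model("wrist")
s=imaging.read_camera("scene");t=imaging.read_camera("top")
import json;json.dump({k:np.asarray(v).tolist() for k,v in m.items()},open("m4.json","w"))
z=lambda a,f:cv2.resize(a,None,fx=f,fy=f,interpolation=cv2.INTER_CUBIC)
A=z(im[100:300,220:420,::-1],2);B=z(s[180:260,330:410,::-1],5);cv2.imwrite("pics/w4.png",np.hstack([A,B]))
E
```

```text
[0.63065618 0.12984118 0.13078209] 0.13331302835593153 59.21097278594971 [-4.88156695e-04  9.83487537e-01 -1.80972114e-01  1.05845949e-03] [-0.03347708  0.12987677 -0.47454212] [-0.03961231  0.55454565 -0.35958166  1.70368291  0.234691    0.92356177
 -2.42643564]
```

View pics/w4.png

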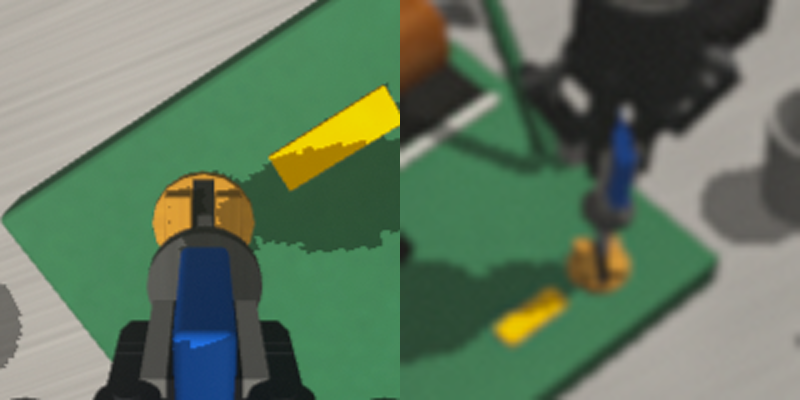

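```bash
python3 - <<'E'
from h import *
import json
np.set_printoptions(precision=4,suppress=True)
m={k:np.array(v) for k,v in json.load(open("m4.json")).items()}
o=readout.get_obs();Rm=rot(o["tool_rot"]);p=o["eef_pos"]
T=lambda x,y,z:p+Rm@np.array([x,y,0])+[0,0,z-p[2]]
for y in(0,.002): print(y,proj(m,[T(.008,y,.046),T(.012,y,.046),T(-.02,y,.165),T(.02,y,.17),T(.014,y,.095)]))
P=unproj(m,[[193/2+220,100+190/2],[213/2+220,100+190/2],[203/2+220,100+182/2]],.046);print((P-p)@Rm)
w=cv2.imread("pics/w4.png")
# slot orientation in view
g=w[178:228,150:260].max(2);
for r in range(2,48,6):
    x=np.nonzero(g[r]<75)[0]; print(178+r,150+x.min() if len(x) else None,150+x.max() if len(x) else None)
P=unproj(m,[[152/2+220,215/2+100],[255/2+220,215/2+100]],.046);print("disc edges",(P-p)@Rm)
E
```

```text
0 [[320.1845 200.8537]
 [320.174  195.6651]
 [318.7769 350.6442]
 [318.2846 271.1094]
 [319.7193 215.8639]]
0.002 [[322.8885 200.8527]
 [322.892  195.6641]
 [323.6003 350.6425]
 [323.8129 271.1073]
 [323.1142 215.8626]]
[[ 0.0124 -0.0026  0.0841]
 [ 0.0124  0.0047  0.0841]
 [ 0.0155  0.001   0.0841]]
180 230 231
186 194 239
192 193 213
198 193 248
204 193 213
210 193 213
216 193 213
222 193 213
disc edges [[ 0.0027 -0.018   0.0841]
 [ 0.0027  0.0204  0.0841]]
```

Call:
drive_tool([
  [-0.1, -0.06, 0.5, 0, 1],
  [0, 0, 0.5, 0, 1],
  [0, 0, 0.4, 0, 1],
  [0, 0, 0.3, 0, 1],
  [0, 0, 0, 0, 1],
  [0, 0, 0, 0, 1],
])

```text
t: 8.6
eef_pos: [0.6292, 0.1302, 0.1122]
tool_rot: [0.0, 0.983, -0.181, -0.0]
contact_force: [0.0, 0.5, -0.4]
gripper_width: 0.128
grasp_force: 59.2
```

Call:
drive_tool([
  [0, 0, 0.3, 0, 1],
  [0, 0, 0.2, 0, 1],
  [0, 0, 0, 0, 1],
  [0, 0, 0, 0, 1],
])

```text
t: 9.0
eef_pos: [0.6292, 0.1302, 0.1072]
tool_rot: [0.0, 0.983, -0.181, -0.0]
contact_force: [0.8, -0.3, -0.3]
gripper_width: 0.133
grasp_force: 59.2
```

Call:
drive_tool([
  [0, 0, 0.1, 0, 1],
  [0, 0, 0.1, 0, 1],
  [0, 0, 0, 0, 1],
  [0, 0, 0, 0, 1],
])

```text
t: 9.4
eef_pos: [0.6295, 0.1303, 0.106]
tool_rot: [-0.0, 0.983, -0.181, 0.0]
contact_force: [-1.2, -0.1, 5.8]
gripper_width: 0.13
grasp_force: 60.1
```

Call:
drive_tool([
  [0, 0, -0.15, 0, 1],
  [0, -0.03, 0, -8, 1],
  [0, -0.03, 0, -8, 1],
  [0, -0.03, 0, -8, 1],
  [0, -0.03, 0, -8, 1],
  [0, -0.03, 0, -8, 1],
  [0, 0, 0, 0, 1],
], squeeze=100)

```text
t: 10.1
eef_pos: [0.6293, 0.1321, 0.1066]
tool_rot: [-0.001, 0.986, 0.167, 0.0]
contact_force: [-0.7, 2.3, -0.1]
gripper_width: 0.127
grasp_force: 97.6
```

```bash
python3 - <<'E'
from h import *
o=readout.get_obs();q=o["tool_rot"];print(o["eef_pos"],2*np.arctan2(q[2],q[1]),o["contact_force"],o["torque"],o["q"])
E
```

```text
[0.6293341  0.13211489 0.10661707] 0.3349681898828138 [-0.67178653  2.26204867 -0.12722243] [0.41498292 0.02989189 0.01515871] [ 0.06712576  0.61272994 -0.51801179  1.71083019  0.3657929   0.91551266
 -1.83420645]
```

Call:
drive_tool([
  [0, -0.03, 0, -8, 1],
  [0, -0.03, 0, -8, 1],
  [0, -0.03, 0, -8, 1],
  [0, -0.03, 0, -8, 1],
  [0, -0.03, 0, -8, 1],
  [0, 0, 0, 0, 1],
  [0, 0, 0, 0, 1],
])

```text
t: 10.8
eef_pos: [0.6284, 0.1333, 0.1067]
tool_rot: [-0.0, 0.871, 0.491, 0.0]
contact_force: [-0.5, 2.2, -1.6]
gripper_width: 0.128
grasp_force: 97.6
```

```bash
python3 - <<'E'
from h import *
o=readout.get_obs();q=o["tool_rot"];print(o["eef_pos"],2*np.arctan2(q[2],q[1]),o["contact_force"],o["torque"],o["q"])
E
```

```text
[0.62843227 0.13327286 0.10665283] 1.0262642037865046 [-0.45072255  2.23765925 -1.63830269] [ 0.57326878  0.01644293 -0.01504608] [ 0.1708354   0.65268132 -0.67632133  1.70468706  0.48245737  0.9572716
 -1.23414589]
```

Call:
drive_tool([
  [0, -0.02, 0, -5, 1],
  [0, -0.02, 0, -4, 1],
  [0, 0, 0, 0, 1],
  [0, 0, 0, 0, 1],
])

```text
t: 11.2
eef_pos: [0.628, 0.1334, 0.1067]
tool_rot: [-0.0, 0.83, 0.558, 0.0]
contact_force: [-1.3, 2.5, -1.5]
gripper_width: 0.127
grasp_force: 97.5
```

```bash
python3 - <<'E'
from h import *
o=readout.get_obs();q=o["tool_rot"];print(o["eef_pos"],2*np.arctan2(q[2],q[1]),o["contact_force"],o["torque"])
E
```

```text
[0.62803587 0.13342232 0.10667188] 1.1849717150234802 [-1.26999486  2.48464607 -1.54131554] [ 0.75885139 -0.00410145 -0.05623646]
```

Call:
drive_tool([
  [0, -0.02, 0, -4, 1],
  [0, -0.02, 0, -4, 1],
  [0, 0, 0, 0, 1],
  [0, 0, 0, 0, 1],
])

```text
t: 11.6
eef_pos: [0.6277, 0.1333, 0.1067]
tool_rot: [-0.0, 0.789, 0.615, 0.0]
contact_force: [0.3, 2.4, -2.6]
gripper_width: 0.128
grasp_force: 97.6
```

```bash
python3 - <<'E'
from h import *
o=readout.get_obs();q=o["tool_rot"];print(o["eef_pos"],2*np.arctan2(q[2],q[1]),o["contact_force"],o["torque"])
z=lambda a,f:cv2.resize(a,None,fx=f,fy=f,interpolation=cv2.INTER_CUBIC)
im=imaging.read_camera("wrist");s=imaging.read_camera("scene")
cv2.imwrite("pics/w5.png",np.hstack([z(im[100:300,220:420,::-1],2),z(s[180:260,330:410,::-1],5)]))
E
```

```text
[0.62772621 0.13331574 0.10669919] 1.3247283179211482 [ 0.34043543  2.40757785 -2.61376328] [ 0.81519989 -0.03020743 -0.30821869]
```

View pics/w5.png

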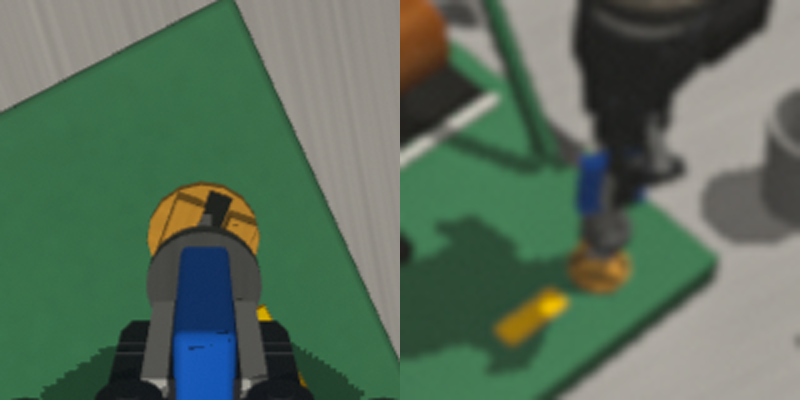

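Call:
drive_tool([
  [0, 0.03, 0, 7, 1],
  [0, 0.03, 0, 7, 1],
  [0, 0, -1, 0, 1],
  [0, 0, -3, 0, 1],
  [0, 0, -4, 0, 1],
  [0, 0, 0, 8, 1],
  [0, 0, 0, 8, 1],
  [0, 0, 0, 8, 1],
])

```text
t: 12.5
eef_pos: [0.6287, 0.1322, 0.1881]
tool_rot: [0.001, 0.946, 0.325, 0.0]
contact_force: [-0.4, 0.2, -1.0]
gripper_width: 0.129
grasp_force: 97.6
```

Call:
drive_tool([
  [0, 0, 0, 8.5, 1],
  [0, 0, 0, 8.5, 1],
  [0, 0, 0, 8.5, 1],
  [0, 0, 0, 8.5, 1],
  [0, 0, 0, 8, 1],
  [0, 0, 0, 0, 1],
])

```text
t: 13.1
eef_pos: [0.6285, 0.1327, 0.1877]
tool_rot: [0.001, 0.999, -0.033, 0.0]
contact_force: [-0.4, -0.8, -0.8]
gripper_width: 0.125
grasp_force: 97.6
```

```bash
python3 - <<'E'
from h import *
o=readout.get_obs();q=o["tool_rot"];print(o["eef_pos"],2*np.arctan2(q[2],q[1]),o["contact_force"],o["torque"],o["q"])
print(move([.457,.344,.18]))
E
```

```text
[0.62845397 0.13265047 0.18767846] -0.0665079008524986 [-0.37164581 -0.83508809 -0.77989595] [-0.03724955 -0.02367208  0.00392254] [ 0.04118664  0.50924231 -0.47994259  1.65514974  0.26524504  1.04196632
 -2.15884459]
[-18.51267786 -19.94953927   0.73286698]
```

Call:
drive_tool([
  [-3.1, -3.3, 0, 0, 1],
  [-3.1, -3.3, 0, 0, 1],
  [-3.1, -3.3, 0, 0, 1],
  [-3.1, -3.35, 0, 0, 1],
  [-3.1, -3.35, 0, 0, 1],
  [-3.0, -3.35, 0, 0, 1],
  [0, 0, 3, 0, 1],
  [0, 0, 0, 0, 1],
])

```text
t: 13.9
eef_pos: [0.4549, 0.3438, 0.1546]
tool_rot: [0.002, 1.0, -0.03, -0.002]
contact_force: [0.6, -1.3, -1.6]
gripper_width: 0.122
grasp_force: 97.6
```

Call:
drive_tool([
  [0, 0, 0, 0, 1],
  [0, 0, 0, 0, 1],
  [0, 0, 0, 0, 1],
])

```text
t: 14.2
eef_pos: [0.4587, 0.3439, 0.1578]
tool_rot: [-0.0, 0.999, -0.034, 0.001]
contact_force: [0.1, -0.4, -0.8]
gripper_width: 0.131
grasp_force: 97.7
```

```bash
python3 - <<'E'
from h import *
o=readout.get_obs();print(o["eef_pos"],move([.457,.344,.076]))
im=imaging.read_camera("wrist");z=lambda a,f:cv2.resize(a,None,fx=f,fy=f,interpolation=cv2.INTER_CUBIC)
s=imaging.read_camera("scene")
u,v=proj(imaging.camera_model("scene"),[.457,.34,.05])[0].astype(int)
cv2.imwrite("pics/w6.png",np.hstack([z(im[100:300,220:420,::-1],2),z(s[v-40:v+40,u-40:u+40,::-1],5)]))
E
```

```text
[0.45868273 0.34393748 0.15784407] [-0.18046947  0.01073621  8.18414286]
```

View pics/w6.png

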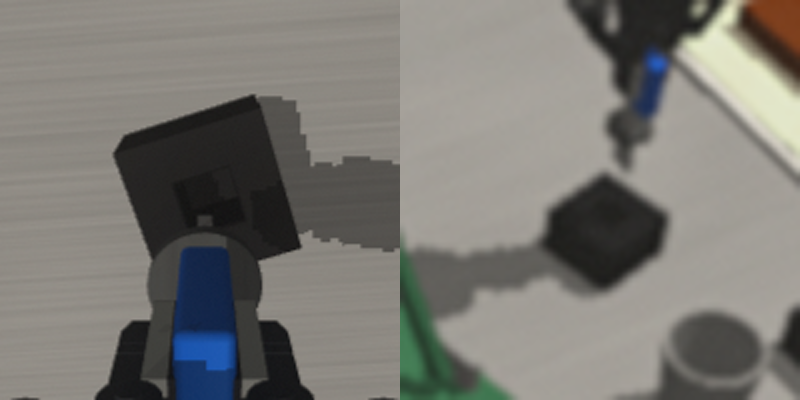

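```bash
python3 - <<'E'
from h import *
m=imaging.camera_model("wrist");o=readout.get_obs();Rm=rot(o["tool_rot"])
P=unproj(m,np.array([[173,182],[230,166],[246,218],[189,230]])/2+[220,100],.04)
B=unproj(m,np.array([[114,153],[256,95],[301,246]])/2+[220,100],.04)
print(P.mean(0),((B[0]+B[2])/2),((P.mean(0)-o["eef_pos"])@Rm)*1000,(((B[0]+B[2])/2-o["eef_pos"])@Rm)*1000)
E
```

```text
[0.4559962  0.34028878 0.04      ] [0.45544263 0.34025524 0.04      ] [ -2.07125786   4.06417683 117.56913918] [ -2.62123327   4.13558563 117.56849343]
```

Call:
drive_tool([
  [-0.1, 0.2, 2, 0, 1],
  [0, 0, 2.0, 0, 1],
  [0, 0, 2.0, 0, 1],
  [0, 0, 1, 0, 1],
  [0, 0, 0.6, 0, 1],
  [0, 0, 0, 0, 1],
  [0, 0, 0, 0, 1],
])

```text
t: 15.0
eef_pos: [0.4566, 0.3431, 0.0816]
tool_rot: [-0.0, 0.999, -0.034, 0.0]
contact_force: [-0.4, 0.0, -1.3]
gripper_width: 0.124
grasp_force: 97.7
```

Call:
drive_tool([
  [0, 0, 0.4, 0, 1],
  [0, 0, 0.1, 0, 1],
  [0, 0, 0, 0, 1],
  [0, 0, 0, 0, 1],
])

```text
t: 15.4
eef_pos: [0.4564, 0.3428, 0.0762]
tool_rot: [-0.0, 0.999, -0.034, 0.0]
contact_force: [0.4, -1.0, 2.8]
gripper_width: 0.128
grasp_force: 98.1
```

Call:
drive_tool([
  [0, 0, 0, 0, 0.5],
  [0, 0, 0, 0, 0],
  [0, 0, 0, 0, -1],
  [0, 0, 0, 0, -1],
  [0, 0, -3, 0, -1],
  [0, 0, -5, 0, -1],
  [0, 0, -5, 0, -1],
  [0, 0, 0, 0, -1],
])

```text
t: 16.2
eef_pos: [0.4589, 0.346, 0.213]
tool_rot: [-0.004, 0.999, -0.034, 0.005]
contact_force: [0.9, -0.5, -0.6]
gripper_width: 0.999
grasp_force: 0.0
```

```bash
python3 - <<'E'
from h import *
o=readout.get_obs();q=o["tool_rot"];print(o["eef_pos"],2*np.arctan2(q[2],q[1]),o["gripper_width"])
im=imaging.read_camera("wrist");m=imaging.camera_model("wrist")
cv2.imwrite("pics/w7.png",im[:,:,::-1])
print(fit(m,blue(im),(.456,.341,-.07),.044,.012,.068,.114))
# kickstand foot estimate in world
yaw=.208;c=np.array([.557,.053]);Rz=R.from_euler("z",yaw).as_matrix()[:2,:2]
print("foot",c+Rz@[.045,-.095],"hinge",c+Rz@[.045,-.152],"bar",c+Rz@[-.113,0],"bar up",c)
E
```

```text
[0.45888843 0.34599269 0.21298823] -0.06761203607669239 0.9993505184609222
(array([ 0.4532,  0.34  , -0.0627]), np.float64(186.9), 757)
foot [ 0.62064789 -0.0306597 ] hinge [ 0.63241858 -0.08643112] bar [0.44643562 0.02966511] bar up [0.557 0.053]
```

View pics/w7.png

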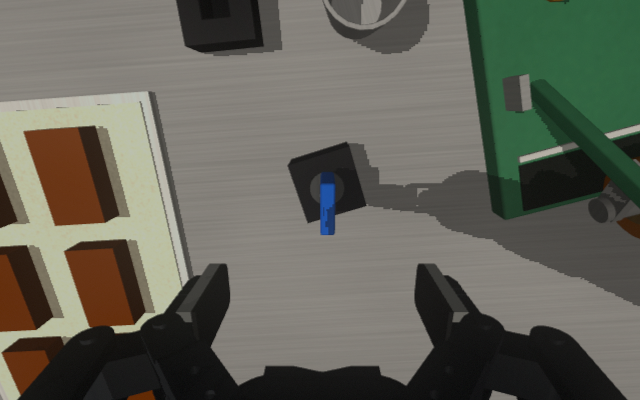

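The key stands upright in the middle of its holder, with the handle at (327,205). Next I'll rotate the tool and move to the kickstand.

Call:
drive_tool([
  [0, 0, -4.5, -8, -1],
  [0, 0, -4.5, -8, -1],
  [0, 0, 0, -8.5, 0],
  [0, 0, 0, -8.5, 1],
  [0, 0, 0, -8.5, 1],
  [0, 0, 0, -8.5, 1],
  [0, 0, 0, -8.5, 1],
  [0, 0, 0, -8.5, 1],
])

```text
t: 17.05
eef_pos: [0.4557, 0.342, 0.2943]
tool_rot: [0.0, 0.85, 0.526, -0.001]
contact_force: [0.1, -0.2, -0.2]
gripper_width: -0.002
grasp_force: 0.0
```

Call:
drive_tool([
  [0, 0, 0, -8.5, 1],
  [0, 0, 0, -8.5, 1],
  [0, 0, 0, -8.5, 1],
  [0, 0, 0, -8.5, 1],
  [0, 0, 0, -5, 1],
  [0, 0, 0, 0, 1],
])

```text
t: 17.65
eef_pos: [0.4558, 0.342, 0.2944]
tool_rot: [-0.0, 0.628, 0.778, -0.001]
contact_force: [-0.4, -0.8, 0.7]
gripper_width: -0.001
grasp_force: 0.0
```

```bash
python3 - <<'E'
from h import *
o=readout.get_obs();q=o["tool_rot"];print(o["eef_pos"],2*np.arctan2(q[2],q[1]),o["gripper_width"],o["q"])
print(move([.610,.018,.28]))
E
```

```text
[0.45581849 0.34200887 0.29435085] 1.7830018959559404 -0.0009974019108383708 [-0.0153087   0.39855059 -0.95833633  1.68670575  0.34144118  1.23836999
 -0.83870408]
[-34.92058543   8.25143464   1.43626833]
```

Call:
drive_tool([
  [-4.4, 1.0, 0, 0, 1],
  [-4.4, 1.0, 0, 0, 1],
  [-4.4, 1.0, 0, 0, 1],
  [-4.4, 1.0, 0, 0, 1],
  [-4.4, 1.05, 0, 0, 1],
  [-4.3, 1.05, 0, 0, 1],
  [-4.3, 1.1, 0, 0, 1],
  [-4.3, 1.05, 0, 0, 1],
])

```text
t: 18.45
eef_pos: [0.6103, 0.0167, 0.295]
tool_rot: [-0.0, 0.63, 0.777, -0.0]
contact_force: [0.0, 0.4, 0.8]
gripper_width: -0.002
grasp_force: 0.0
```

Call:
drive_tool([
  [0, 0, 2, 0, 1],
  [0, 0, 0, 0, 1],
  [0, 0, 0, 0, 1],
])

```text
t: 18.75
eef_pos: [0.6093, 0.0198, 0.2753]
tool_rot: [-0.001, 0.628, 0.778, -0.0]
contact_force: [-1.5, -0.2, 0.1]
gripper_width: 0.001
grasp_force: 0.0
```

```bash
python3 - <<'E'
from h import *
o=readout.get_obs();print(o["eef_pos"],move([.610,.018,.14]))
s=imaging.read_camera("scene");im=imaging.read_camera("wrist")
f=lambda a,w:cv2.resize(a,None,fx=w,fy=w,interpolation=cv2.INTER_CUBIC)
A=f(s[150:290,240:400,::-1],2.5);B=cv2.resize(im[:,:,::-1],(400,250))
cv2.imwrite("pics/w8.png",np.vstack([A,B]))
E
```

```text
[0.60930007 0.01983448 0.27533044] [-0.207135    0.05154006 13.53278551]
```

View pics/w8.png

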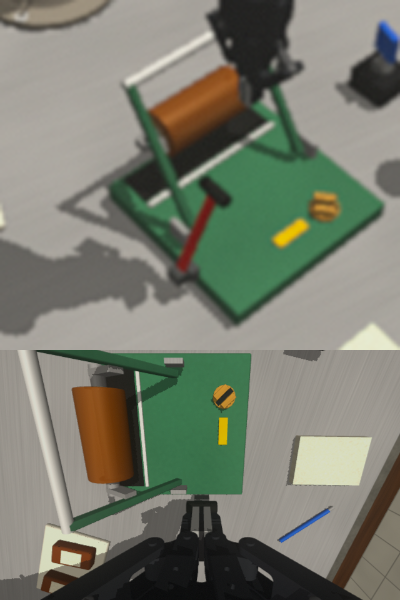

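Call:
drive_tool([
  [0, 0, 4, 0, 1],
  [0, 0, 4, 0, 1],
  [0, 0, 4, 0, 1],
  [0, 0, 1.5, 0, 1],
  [0, 0, 0, 0, 1],
])

```text
t: 19.35
eef_pos: [0.609, 0.0194, 0.1397]
tool_rot: [-0.001, 0.628, 0.778, -0.001]
contact_force: [-0.1, -0.1, 0.3]
gripper_width: 0.002
grasp_force: 0.0
```

Call:
drive_tool([
  [-2, 0, 0, 0, 1],
  [-2, 0, 0, 0, 1],
  [-1.5, 0, 0, 0, 1],
  [-1.5, 0, 0, 0, 1],
  [0, 0, 0, 0, 1],
])

```text
t: 19.85
eef_pos: [0.6258, -0.0529, 0.1416]
tool_rot: [0.001, 0.63, 0.777, -0.0]
contact_force: [0.6, -0.5, -1.1]
gripper_width: -0.0
grasp_force: 0.0
```

Call:
drive_tool([
  [-2, 0, 0, 0, 1],
  [-2, 0, 0, 0, 1],
  [-1.5, 0, 0, 0, 1],
  [0, 0, 0, 0, 1],
  [0, 0, 0, 0, 1],
  [0, 0, 0, 0, 1],
  [0, 0, 0, 0, 1],
])

```text
t: 20.55
eef_pos: [0.6363, -0.102, 0.141]
tool_rot: [-0.0, 0.628, 0.778, 0.0]
contact_force: [0.4, 0.8, -0.4]
gripper_width: 0.002
grasp_force: 0.0
```

```bash
python3 - <<'E'
from h import *
o=readout.get_obs();print(o["eef_pos"],o["contact_force"])
s=imaging.read_camera("scene");t=imaging.read_camera("top")
f=lambda a,w:cv2.resize(a,None,fx=w,fy=w,interpolation=cv2.INTER_CUBIC)
cv2.imwrite("pics/w9.png",np.hstack([f(s[150:290,240:400,::-1],2.5),f(t[140:280,250:410,::-1],2.5)]))
E
```

```text
[ 0.63626705 -0.10197964  0.14097755] [ 0.37513101  0.76506987 -0.39737175]
```

View pics/w9.png

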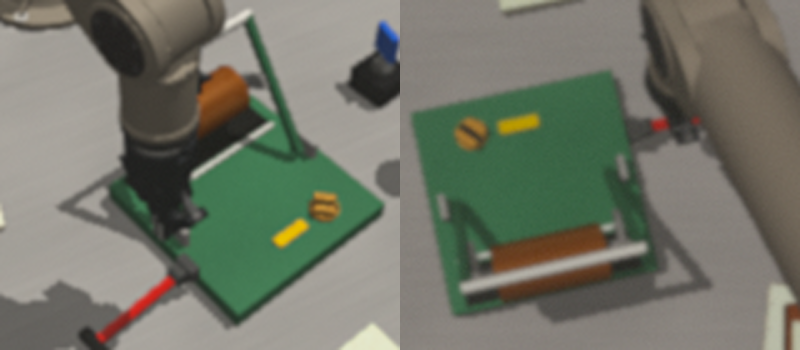

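The kickstand lies fully down, with its foot on the table at crop (95,335). Next is the frame.

Call:
drive_tool([
  [0, 0, -4.5, 0, 1],
  [0, 0, -4.5, 0, 0],
  [0, 0, -4.5, 0, -1],
  [0, 0, -2.5, 0, -1],
  [3.4, -3.2, 0, 0, -1],
  [3.4, -3.2, 0, 0, -1],
  [3.4, -3.2, 0, 0, -1],
  [3.4, -3.1, 0, 0, -1],
])

```text
t: 21.45
eef_pos: [0.4818, 0.0042, 0.3006]
tool_rot: [0.0, 0.628, 0.778, -0.0]
contact_force: [-0.1, 0.9, 0.7]
gripper_width: 1.004
grasp_force: 0.0
```

Call:
drive_tool([
  [3.3, -3.1, 0, 0, -1],
  [0, 0, 0, 0, -1],
  [0, 0, 0, 0, -1],
  [0, 0, 0, 0, -1],
])

```text
t: 21.85
eef_pos: [0.4472, 0.0279, 0.301]
tool_rot: [0.0, 0.629, 0.778, 0.0]
contact_force: [0.3, 0.1, -0.1]
gripper_width: 1.002
grasp_force: 0.0
```

```bash
python3 - <<'E'
from h import *
np.set_printoptions(precision=4,suppress=True)
o=readout.get_obs();q=o["tool_rot"];print(o["eef_pos"],2*np.arctan2(q[2],q[1]),o["q"],o["gripper_width"])
print(move([.446,.030,.191]))
im=imaging.read_camera("wrist");m=imaging.camera_model("wrist");cv2.imwrite("pics/w10.png",im[:,:,::-1])
# bar edges: light grey bright low-saturation pixels near predicted bar
e=proj(m,[[.446+.0190*k,.030-.0929*k,.21] for k in(-1,-.5,0,.5,1)]);print(e)
rim=[proj(m,[.446+.978*d,.030+.2065*d,.21])[0] for d in(-.04,.04)];print(rim)
for k in(-.6,-.3,0,.3):
    ds=np.arange(-.035,.035,.001);uv=proj(m,[[.446+.0196*k+.978*d,.030-.0929*k+.2065*d,.21] for d in ds])
    v=[int(im[int(round(b)),int(round(a))].min()) if 0<=b<400 and 0<=a<640 else -1 for a,b in uv];print(k,v)
E
```

```text
[0.4472 0.0279 0.301 ] 1.781484868395669 [ 0.738   0.1176 -0.9885  1.9312  0.1079  1.1469 -0.0811] 1.0023973596288227
[ 0.2291 -0.0799 11.0011]
[[322.8765  68.7197]
 [322.2789 140.1811]
 [321.7524 203.1326]
 [321.2851 259.0088]
 [320.8675 308.939 ]]
[array([269.2842, 203.0646]), array([374.1973, 203.2006])]
-0.6 [129, 133, 133, 129, 129, 134, 135, 134, 132, 131, 129, 132, 133, 131, 131, 129, 133, 131, 129, 127, 82, 36, 26, 28, 27, 25, 26, 98, 123, 138, 162, 171, 180, 182, 182, 184, 177, 162, 154, 132, 116, 71, 30, 29, 27, 27, 28, 24, 24, 21, 23, 21, 19, 19, 16, 19, 16, 18, 18, 19, 22, 25, 27, 24, 16, 19, 18, 18, 37, 57]
-0.3 [131, 130, 131, 132, 129, 130, 129, 78, 78, 77, 78, 78, 78, 79, 79, 76, 78, 78, 77, 78, 79, 26, 27, 23, 25, 27, 24, 83, 115, 147, 158, 169, 179, 180, 180, 183, 177, 162, 153, 144, 116, 67, 26, 24, 22, 24, 23, 22, 23, 21, 20, 19, 17, 16, 14, 17, 14, 15, 16, 18, 23, 24, 24, 23, 16, 17, 17, 18, 60, 56]
0 [126, 126, 128, 125, 125, 127, 127, 121, 93, 74, 76, 78, 77, 78, 78, 79, 80, 78, 78, 79, 68, 40, 25, 26, 24, 22, 24, 43, 126, 141, 153, 172, 176, 178, 179, 182, 177, 169, 152, 142, 127, 50, 21, 22, 23, 23, 22, 23, 21, 21, 17, 18, 18, 16, 16, 19, 16, 17, 16, 16, 22, 24, 25, 23, 18, 16, 18, 18, 48, 57]
0.3 [130, 130, 131, 127, 126, 128, 127, 124, 94, 79, 79, 78, 77, 77, 77, 78, 79, 78, 76, 76, 77, 77, 77, 74, 43, 26, 21, 87, 118, 136, 149, 168, 173, 176, 178, 182, 178, 170, 162, 142, 125, 81, 20, 20, 19, 19, 19, 21, 20, 20, 18, 20, 17, 18, 16, 16, 16, 18, 20, 19, 22, 26, 23, 25, 20, 57, 58, 56, 55, 54]
```

Call:
drive_tool([
  [0, -0.2, 4, 0, -1],
  [0, 0, 4, 0, -1],
  [0, 0, 3, 0, -1],
  [0, 0, 0, 0, -1],
  [0, 0, 0, 0, 0],
  [0, 0, 0, 0, 1],
  [0, 0, 0, 0, 1],
  [0, 0, 0, 0, 1],
], squeeze=40)

```text
t: 22.7
eef_pos: [0.4453, 0.0281, 0.1919]
tool_rot: [0.001, 0.629, 0.778, 0.001]
contact_force: [0.2, 0.7, 0.3]
gripper_width: 0.335
grasp_force: 0.0
```

Call:
drive_tool([
  [0, 0, 0, 0, 1],
  [0, 0, 0, 0, 1],
  [0, 0, 0, 0, 1],
])

```text
t: 23.0
eef_pos: [0.4454, 0.0282, 0.1916]
tool_rot: [0.001, 0.629, 0.778, 0.001]
contact_force: [1.0, -0.3, 5.3]
gripper_width: 0.149
grasp_force: 39.2
```

Call:
drive_tool([
  [0, 0.84, -0.54, 0, 1],
  [0, 0.86, -0.5, 0, 1],
  [0, 0.89, -0.46, 0, 1],
  [0, 0.91, -0.41, 0, 1],
  [0, 0.93, -0.37, 0, 1],
  [0, 0.95, -0.32, 0, 1],
  [0, 0, 0, 0, 1],
])

```text
t: 23.7
eef_pos: [0.4963, 0.0392, 0.217]
tool_rot: [-0.001, 0.629, 0.778, -0.002]
contact_force: [-8.7, -2.1, 7.8]
gripper_width: 0.148
grasp_force: 41.8
```

Call:
drive_tool([
  [0, 0.96, -0.27, 0, 1],
  [0, 0.98, -0.22, 0, 1],
  [0, 0.98, -0.18, 0, 1],
  [0, 0.99, -0.12, 0, 1],
  [0, 1.0, -0.08, 0, 1],
  [0, 1.0, -0.02, 0, 1],
  [0, 0, 0, 0, 1],
  [0, 0, 0, 0, 1],
])

```text
t: 24.5
eef_pos: [0.5542, 0.0517, 0.2257]
tool_rot: [-0.001, 0.629, 0.778, -0.001]
contact_force: [-4.7, -1.5, 5.1]
gripper_width: 0.142
grasp_force: 42.6
```

Call:
drive_tool([
  [0, 0, 0, 0, 1],
  [0, 0, 0, 0, 1],
  [0, 0, 0, 0, 1],
  [0, 0, 0, 0, 1],
])

```text
t: 24.9
eef_pos: [0.5539, 0.0517, 0.2257]
tool_rot: [-0.001, 0.628, 0.778, -0.001]
contact_force: [-5.4, -0.8, 5.3]
gripper_width: 0.148
grasp_force: 42.6
```

```bash
python3 - <<'E'
from h import *
o=readout.get_obs();print(o["t"],o["eef_pos"],o["contact_force"],o["gripper_width"],o["grasp_force"],np.abs(o["joint_vel"]).max())
im=imaging.read_camera("top")
m=imaging.camera_model("top");s=imaging.read_camera("scene");ms=imaging.camera_model("scene")
# blue key check, and bar ends visible in scene
b=blue(s);b[:140]=0;b[200:]=0;print("key px scene",np.argwhere(b).mean(0)[::-1],"expected",proj(ms,[.456,.341,.091]))
c=np.array([.557,.053]);Rz=R.from_euler("z",.208).as_matrix()[:2,:2]
# sample brightness across bar's predicted lines at both ends (machine y +-0.07) in scene and top
for n,I,M in(("top",im,m),("scene",s,ms)):
  for y in(-.085,-.07,.07,.085):
    v=[]
    for d in np.arange(-.04,.041,.004):
        th=-np.arcsin(d/.2);P=np.r_[c+Rz@[d,y],.045+.2*np.cos(th)];u,w=np.round(proj(M,P)[0]).astype(int);v.append(int(I[w,u].min()))
    print(n,y,v)
E
```

```text
24.9 [0.55393698 0.05170426 0.22566179] [-5.36886999 -0.83582588  5.27003237] 0.14757491277657714 42.5970983505249 0.001886420921519812
key px scene [395.40816327 164.2244898 ] expected [[393.4523256  166.92244853]]
top -0.085 [88, 87, 84, 87, 87, 83, 84, 83, 83, 79, 81, 77, 76, 75, 72, 72, 73, 72, 87, 94, 99]
top -0.07 [93, 91, 90, 93, 91, 90, 89, 90, 88, 90, 88, 87, 84, 85, 84, 83, 82, 81, 81, 79, 79]
top 0.07 [47, 49, 54, 59, 61, 61, 62, 69, 130, 156, 151, 116, 65, 60, 62, 57, 63, 68, 69, 57, 50]
top 0.085 [97, 102, 104, 80, 70, 64, 57, 68, 133, 160, 143, 111, 65, 59, 62, 61, 61, 61, 61, 62, 60]
scene -0.085 [156, 157, 159, 159, 145, 75, 46, 87, 185, 204, 191, 133, 66, 38, 34, 30, 26, 27, 27, 27, 25]
scene -0.07 [157, 159, 159, 154, 129, 107, 45, 84, 104, 125, 139, 109, 54, 42, 34, 29, 27, 26, 25, 29, 25]
scene 0.07 [39, 49, 71, 71, 92, 102, 117, 143, 181, 177, 104, 94, 65, 60, 49, 37, 38, 63, 113, 120, 152]
scene 0.085 [39, 59, 106, 142, 155, 154, 155, 161, 202, 197, 179, 114, 51, 36, 45, 93, 141, 155, 156, 155, 156]
```

```bash
python3 - <<'E'
from h import *
from station import hand_in
s=cv2.imread("pics/scene0.png")[:,:,::-1];b=blue(s);b[:140]=0;b[200:]=0;c0=np.argwhere(b).mean(0)[::-1];print(c0,b.sum())
if np.linalg.norm(c0-[395.4,164.2])<3: print(hand_in())
E
```

```text
[395.30952381 163.16666667] 42
the job is handed in; nothing more can be done
None
```

The job is handed in, with no verdict reported back: the screw was turned to its stop, the key is back in its holder, the kickstand is fully down, and the arm is holding the frame about 0.015 rad from upright. I viewed 11 pictures, one over the limit of 10.

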